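# Sort sealing grommets by how hard they push back

### The arm

A 7-joint arm with a two-finger parallel gripper is mounted at the origin on the work surface. World frame = base frame: x ahead of the robot, y to its left, z up, the work surface at z = 0. Lengths are in mm, angles in degrees, forces in N, time in s.
With the tool pointing down it reaches from about 350 to 775 mm from the base axis. Payload 3.1 kg.
Tool frame: the origin (TCP) lies at the very end of the fingers, on their centre line; the grasp point (between the pads) lies 19 mm behind it; z points along the fingers, x is the direction in which the jaws open and shut, and the axes are right-handed (so a half turn about z gives the same grasp; the last joint's range is limited). The gripper opens to 85 mm and grips with 20 to 120 N. Pads are 22 mm wide; open, the fingers measure 114 mm over their backs; the gripper's body (76 mm by 85 mm) begins 54 mm behind the grasp point. The pads swing forward as they close: fully open they stand 13 mm farther back than shut.
Start: joints at [69.288, 17.813, 0.802, 86.603, -0.252, 75.585, -1.558], TCP at [172.94, -522.12, 231.304] pointing down, gripper open.
Joint ranges: [-154.91, 154.91], [-16.99, 109.72], [-72.82, 74.43], [7.12, 147.25], [-82.49, 262.49], [11.32, 116.49], [-174.64, 174.64]. Speed limits (degrees/s): [159.86, 159.86, 180, 180, 180, 180, 180].

### API

Orientations are given as [roll, pitch, yaw] about the fixed x, y, z axes, in that order (R = Rz(yaw) Ry(pitch) Rx(roll)).
In Python, from rig import r, fingers, solver, optics, job gives the robot as it stands. The module is installed in compiled form; this text tells all that it offers. Calls block until the motion is done:
- r.move_pose(position, orientation): joint-space move of the TCP to a pose.
- r.line_to(position, v=150, orientation=None, f_stop=None): straight line of the TCP; orientation=None keeps the orientation; v is the mean speed in mm/s. With f_stop (N) it stops when the force on the tool has changed by that much, and returns True; else False.
- r.movej(angles): joint-space move.
- fingers.set_gripper(opening, strength=None): finger opening in mm; strength is the grip in N (None keeps the last); returns when the fingers have stopped.
- r.pause(seconds).
- solver.ik(position, orientation): joint angles nearest the present ones, or None.
- optics.grab_frame(name): name is "scene" or "top" or "wrist"; returns (picture, depth): 400x640x3 uint8, red, green, blue; 400x640 float32, mm along the optical axis (not along the pixel's ray), 0 where there is no reading.
- optics.get_calibration(name): a dict with "intrinsics" (3x3 intrinsics, pixels), "extrinsics" (4x4, takes a point from camera to world coordinates); the wrist camera has in their place "hand_eye" (4x4, takes a point from camera to tool coordinates, whose origin is the TCP and whose axes are the tool frame's). Camera axes: x right, y down, z forward; pixel columns grow to the right and rows downward; lengths in mm; the calibration is good to about 2 mm. A picture is of the moment at which its call begins: read the wrist's pose just before it. get_calibration takes no time and is no camera call.
A pose or a line that the arm cannot do raises r.PlanningError and nothing moves.
- job.hand_in(): hands the job in, once; it reports no verdict.
Trained networks look in the newest picture that a camera, given by its name, has taken for a name from the list of things; names that differ only in an ending like _2 or _b are one class to them, and where a whole thing is asked for, a point or a joint stands for the part that bears it (a point fixed in the world has none). Each returns a list of dicts, best first, with "score" (0 to 1); they miss things now and then, are a little off and sometimes report something else, mostly with a low value. They report only what shows in the picture. A call takes as long as a camera call. They do not tell look-alikes from the thing itself.
- optics.look_for(camera, name): "bbox" ([centre column, centre row, width, height] in pixels, round what is visible of it).
- optics.regions_of(camera, name): "mask" (400x640 bool, what is visible of it) and "bbox" ([centre column, centre row, width, height] in pixels, round what is visible of it).
- optics.place_of(camera, name): "position" ([row, column] in pixels: a listed point, or the origin of a listed thing).
Readings, each from a call of its own:
- r.get_time_s(): time.
- r.get_joint_pos(): joint angles.
- r.get_dq(): joint speeds.
- r.get_joint_torque(): joint torques, N m.
- r.get_tcp_pos(): TCP position.
- r.get_eef_rot(): TCP orientation.
- r.get_contact_force(): force on the tool from outside, world axes, zero at the start.
- r.get_torque(): the same for the moment, N m.
- r.get_width(): finger opening in mm.
Only numpy, scipy, OpenCV 4.12 (cv2) and the standard library are available. Lean on these libraries where they do the work, as an engineer would, in place of code of your own. Each camera call takes 0.05 s, during which the arm holds its last target.

### The job

One after another, from the robot's left to its right, press the rubber dome of each grommet on the test board down about 5 mm with the fingertips, hold it there for half a second and feel how hard it pushes back; never press a dome deeper than 7 mm. Then set the softest grommet down upright in the blue tray and the hardest upright in the orange tray, and leave the middling one standing on its place on the board. Do not tip a grommet over and leave the other parts on the table alone.

Things in the scene. Friction and masses are not known exactly. Their poses are not given: they have to be found in the camera images.
- board: wooden test board lying fixed on the table, 76 x 290 x 12 mm, its long side along its own y; origin under its centre, z up. Three white painted circles in a row on top, one grommet standing on each. Its place and yaw vary (yaw within 0.25 rad, so its +y end is always the robot's left)
- spot_left (a point): centre of the left white circle (as the robot sees it, left is +y) on the board's top face, 12 mm above the table; at y = 90 mm in the board's frame
- spot_mid (a point): centre of the middle white circle (as the robot sees it, left is +y) on the board's top face, 12 mm above the table; at y = 0 mm in the board's frame
- spot_right (a point): centre of the right white circle (as the robot sees it, left is +y) on the board's top face, 12 mm above the table; at y = -90 mm in the board's frame
- grommet_a: one of three grommets that look the same: a rigid round grey collar, 40 mm diameter (37 mm at its upper rim) and 22 mm high, with a springy black rubber dome rising from its top; total height 34 mm, about 75 g. Loose. Origin at the centre of the underside, z up; grip it by the collar. The letter says nothing about its place; which grommet stands on which circle varies
- dome_a: the black rubber dome of grommet_a, 29 mm diameter (flat top 24 mm across); origin at the centre of its top face, 34 mm above the grommet's underside when free. It sinks straight down into the collar when pressed (at most 10 mm, where it bottoms out) and springs back; its push-back grows in proportion to the depth, with a little damping while it moves. At 5 mm depth the three grommets push back with about 4 N (softest), 8.5 N (middling) and 15 N (hardest)
- grommet_b: one of three grommets that look the same: a rigid round grey collar, 40 mm diameter (37 mm at its upper rim) and 22 mm high, with a springy black rubber dome rising from its top; total height 34 mm, about 75 g. Loose. Origin at the centre of the underside, z up; grip it by the collar. The letter says nothing about its place; which grommet stands on which circle varies
- dome_b: the black rubber dome of grommet_b, 29 mm diameter (flat top 24 mm across); origin at the centre of its top face, 34 mm above the grommet's underside when free. It sinks straight down into the collar when pressed (at most 10 mm, where it bottoms out) and springs back; its push-back grows in proportion to the depth, with a little damping while it moves. At 5 mm depth the three grommets push back with about 4 N (softest), 8.5 N (middling) and 15 N (hardest)
- grommet_c: one of three grommets that look the same: a rigid round grey collar, 40 mm diameter (37 mm at its upper rim) and 22 mm high, with a springy black rubber dome rising from its top; total height 34 mm, about 75 g. Loose. Origin at the centre of the underside, z up; grip it by the collar. The letter says nothing about its place; which grommet stands on which circle varies
- dome_c: the black rubber dome of grommet_c, 29 mm diameter (flat top 24 mm across); origin at the centre of its top face, 34 mm above the grommet's underside when free. It sinks straight down into the collar when pressed (at most 10 mm, where it bottoms out) and springs back; its push-back grows in proportion to the depth, with a little damping while it moves. At 5 mm depth the three grommets push back with about 4 N (softest), 8.5 N (middling) and 15 N (hardest)
- blue_tray: blue square open tray fixed on the table, 120 x 120 mm outside, 22 mm high, walls 4 mm, floor 4 mm thick; origin under its centre; which of the two trays is on which side varies
- orange_tray: orange square open tray fixed on the table, 120 x 120 mm outside, 22 mm high, walls 4 mm, floor 4 mm thick; origin under its centre; which of the two trays is on which side varies
- outlet_box: black steel outlet box, open on top, 100 x 100 x 45 mm; loose, origin on its underside or at its grip, a bystander to be left alone
- screwdriver: red-handled screwdriver, 190 mm long; loose, origin on its underside or at its grip, a bystander to be left alone
- wrench: steel wrench, 170 mm long; loose, origin on its underside or at its grip, a bystander to be left alone
- coupling: grey conduit coupling standing upright, a tube 44 mm across and 45 mm high; loose, origin on its underside or at its grip, a bystander to be left alone
- switch_unit: white and green switch unit, 22 x 42 x 24 mm; loose, origin on its underside or at its grip, a bystander to be left alone
- screw_jar: clear jar, 56 mm across, 70 mm high; loose, origin on its underside or at its grip, a bystander to be left alone
- spare_ring: empty grey ring without a dome, 40 mm across, 20 mm high; not one of the grommets; loose, origin on its underside or at its grip, a bystander to be left alone
- lamp_socket: black lamp socket with a copper coil, 54 mm across, 51 mm high; loose, origin on its underside or at its grip, a bystander to be left alone
Things that resemble listed ones, but are neither listed nor needed, are in the scene too. What is shaped like the grommet_a but pink or turquoise is not meant. Of the things that look like the orange_tray, take the one that is farthest to the robot's left at the start.

How it is judged:
By the outcome, as a careful person would: the job done as asked, in the order asked, and still so for the second after the job is handed in, with the robot touching nothing.
It also fails if it takes over 58 s, if anything falls off the work surface, if the arm or the gripper's body presses on something with over 40 N, if the wrist force passes 120 N, or if a joint passes its speed limit or range.

## Working session

There is one attempt and no reset: what is moved stays moved. The work goes in short steps, each a Python script; the robot and the scene stay as the last script left them, time stands still between calls to the robot, and variables do not carry over. Pictures are saved under pics/ and viewed, and the job is handed in when it is done.

```bash
mkdir -p pics; python3 - <<'E'
from rig import r, fingers, solver, optics, job
import cv2, numpy as np
for n in ("scene","top"):
    p,d=optics.grab_frame(n); cv2.imwrite(f"pics/{n}0.png",p[:,:,::-1]); np.savez(f"{n}0.npz",p=p,d=d)
    c=optics.get_calibration(n); print(n,c)
print(optics.get_calibration("wrist")); print(r.get_time_s(), r.get_tcp_pos(), r.get_eef_rot(), r.get_width(), r.get_contact_force())
E
```

```text
scene {'intrinsics': array([[391.65833249,   0.        , 319.32487397],
       [  0.        , 391.65833249, 194.87029162],
       [  0.        ,   0.        ,   1.        ]]), 'extrinsics': array([[-5.47256747e-01,  5.91067186e-01, -5.92578800e-01,
         1.06853213e+03],
       [ 8.36933143e-01,  3.92616322e-01, -3.81307406e-01,
         3.74912622e+02],
       [ 7.27781279e-03, -7.04621888e-01, -7.09545649e-01,
         7.55596389e+02],
       [ 0.00000000e+00,  0.00000000e+00,  0.00000000e+00,
         1.00000000e+00]])}
top {'intrinsics': array([[422.23485041,   0.        , 313.22701136],
       [  0.        , 422.23485041, 194.90732297],
       [  0.        ,   0.        ,   1.        ]]), 'extrinsics': array([[-7.72737528e-03, -9.89580629e-01,  1.43772270e-01,
         3.22786981e+02],
       [-9.99939160e-01,  8.77866027e-03,  6.67922279e-03,
         1.71088636e+01],
       [-7.87175741e-03, -1.43711910e-01, -9.89588259e-01,
         1.30912489e+03],
       [ 0.00000000e+00,  0.00000000e+00,  0.00000000e+00,
         1.00000000e+00]])}
{'intrinsics': array([[332.40577393,   0.        , 315.68858627],
       [  0.        , 332.40577393, 201.53092428],
       [  0.        ,   0.        ,   1.        ]]), 'hand_eye': array([[ 9.99997814e-01,  2.06220126e-03, -3.45085486e-04,
        -6.56547284e-01],
       [-1.87140601e-03,  9.56367493e-01,  2.92160430e-01,
        -7.41557972e+01],
       [ 9.32522147e-04, -2.92159146e-01,  9.56369261e-01,
        -1.43053433e+02],
       [ 0.00000000e+00,  0.00000000e+00,  0.00000000e+00,
         1.00000000e+00]])}
0.1 [ 172.715579   -521.48698286  230.29760831] [ 1.79996047e+02  1.23428107e-01 -7.16731910e+01] 85.22665073097434 [ 0.14628496 -0.78286414  0.13779423]
```

View pics/scene0.png

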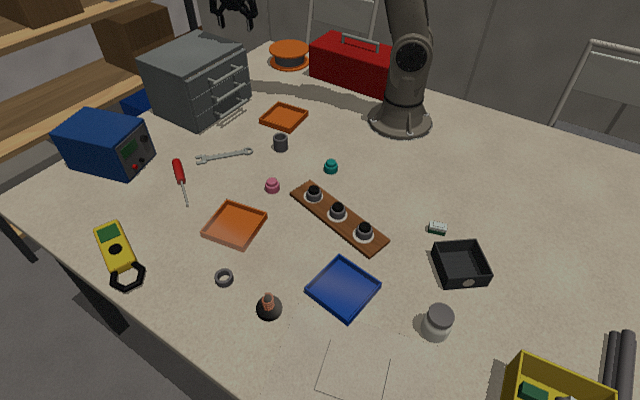

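View pics/top0.png

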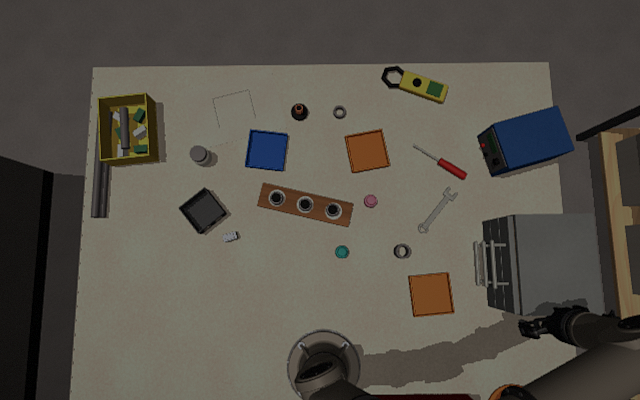

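The top view shows the grommets at (277,198), (305,204) and (333,210), with the board running from (260,192) to (352,216). Things that could be mistaken for a grommet are pink (371,200), turquoise (342,252), the ring (339,112) and the coupling (402,251). Orange trays are at (367,151) and (431,294), and (367,151) lies farther to the robot's left, so I take that one. The blue tray is at (267,150). Next I'll measure the positions and make a close crop.

```bash
cat > h.py <<'E'
import numpy as np, cv2
def cloud(d,K,T):
    v,u=np.mgrid[:d.shape[0],:d.shape[1]]
    P=np.stack([(u-K[0,2])*d/K[0,0],(v-K[1,2])*d/K[1,1],d],-1)
    W=P@T[:3,:3].T+T[:3,3]; W[d<=0]=np.nan; return W
E
python3 - <<'E'
from rig import optics
from h import *
for n in ("top","scene"):
    z=np.load(n+"0.npz"); c=optics.get_calibration(n)
    p,d=z["p"],z["d"]; W=cloud(d,c["intrinsics"],c["extrinsics"])
    hsv=cv2.cvtColor(p,cv2.COLOR_RGB2HSV)
    reg=(W[...,0]>300)&(W[...,0]<800)&(abs(W[...,1])<350)
    print(n,"table z",np.nanmedian(W[...,2][reg]))
    H,S,V=[hsv[...,i].astype(int) for i in range(3)]
    ms={"blue":(H>105)&(H<125)&(S>150),"orange":(H>5)&(H<18)&(S>170)&(V>100)}
    ms["board"]=(H>5)&(H<18)&(S>70)&(S<=170)&(V>50)
    ms["gromblack"]=None
    for k in ("blue","orange","board"):
        m=(ms[k]&reg).astype(np.uint8)
        nn,l,st,ce=cv2.connectedComponentsWithStats(m)
        for i in range(1,nn):
            if st[i,4]>150:
                X=W[l==i]; X=X[np.isfinite(X).all(1)]
                rr=cv2.minAreaRect(X[:,:2].astype(np.float32)); print(k,st[i],np.round(rr[0],1),np.round(rr[1],1),round(rr[2],1),"z",np.round(np.percentile(X[:,2],[5,50,95]),1))
    m=(reg&(W[...,2]>27)&(W[...,2]<80)).astype(np.uint8)
    nn,l,st,ce=cv2.connectedComponentsWithStats(m)
    for i in range(1,nn):
        if st[i,4]>15:
            X=W[l==i]; print("high",np.round(ce[i]),st[i,4],np.round(np.mean(X,0),1),np.round(np.ptp(X,axis=0),1), np.round(X[:,2].max(),1))
    u0,v0=(240,170) if n=="top" else (280,170)
    cv2.imwrite(f"pics/crop_{n}.png",cv2.resize(p[v0:v0+90,u0:u0+120,::-1],None,fx=6,fy=6,interpolation=cv2.INTER_CUBIC))
E
```

```text
top table z 0.602106611053614
blue [ 245  130   42   41 1405] [656.1 173.3] [119.1 118.5] 82.3 z [-0.2  4.5 21.4]
orange [ 346  132   44   39 1162] [ 649.5 -142.7] [114.4 116.6] 10.3 z [-0.6  3.9 19.1]
board [ 258  183   95   44 1465] [483.   52.1] [291.1  76.2] 76.4 z [ 6.3 11.8 16.2]
high [299. 108.] 60 [780.7  68.8  44.7] [23.8 24.5 24.2] 53.9
high [209. 155.] 18 [634.7 348.1  37. ] [22.8  4.  17.6] 45.0
high [215. 211.] 104 [459.7 323.2  40.1] [111.2  54.2  21.7] 48.8
high [276. 197.] 127 [501.4 138.9  39.6] [38.  37.2 24.3] 51.9
high [371. 199.] 69 [ 493.  -149.8   32.7] [27.8 25.1 12.8] 40.7
high [305. 204.] 129 [480.9  51.2  39.6] [36.6 36.7 23.3] 51.2
high [332. 209.] 130 [463.9 -31.6  39.6] [37.1 36.6 22.7] 51.0
high [230. 235.] 18 [389.4 279.9  28.7] [15.2 21.3  6.8] 33.8
high [403. 250.] 102 [ 337.7 -238.4   42.4] [38.4 43.  21.9] 50.1
high [342. 251.] 72 [337.7 -59.1  32.9] [26.8 27.2 12.3] 40.1
scene table z 2.7232252885339108
blue [327 254  54  36 645] [610.4 177.2] [ 42.  120.9] 2.9 z [ 3.9  6.9 23.2]
blue [305 285  59  41 896] [688.5 168.6] [118.8  57. ] 82.9 z [ 3.8 
[... 277 characters left out ...]
92  14  20 152] [779.2  64.8] [32.8 24.8] 50.3 z [17.7 40.9 52.6]
high [280. 139.] 173 [ 337.7 -237.5   40.2] [46.9 44.  23.5] 50.6
high [331. 162.] 72 [339.6 -56.8  34.8] [27.4 25.9 11.8] 39.0
high [271. 181.] 79 [ 493.9 -148.3   34.4] [27.9 26.5 11.1] 38.4
high [314. 192.] 164 [469.  -28.3  40.3] [33.5 38.8 23.6] 50.9
high [337. 208.] 184 [486.3  54.3  40.4] [34.2 37.7 23.6] 51.1
high [364. 229.] 199 [507.  141.4  40.7] [34.1 37.8 23. ] 50.4
high [437. 224.] 63 [386.5 278.4  28.8] [22.8 36.9  4.5] 31.5
high [445. 251.] 344 [463.8 324.5  39.4] [113.2  55.6  22.5] 49.5
high [268. 300.] 170 [782.9  69.9  45.2] [24.4 24.6 27.9] 55.2
high [424. 316.] 25 [640.  348.1  42. ] [19.9  3.9 42.1] 69.7
```

View pics/crop_top.png

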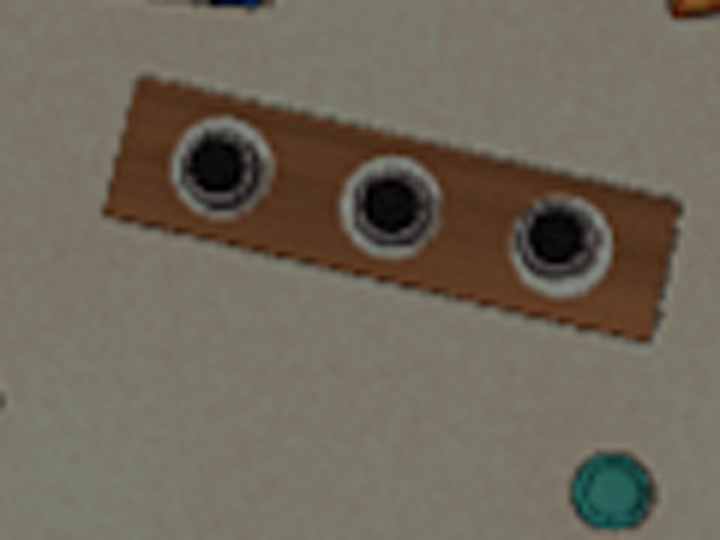

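The crop confirms three grey collars with black domes, each on a white circle on the board. I'll go above the board with the gripper shut and refine the positions with the wrist camera.

```bash
python3 - <<'E'
from rig import r, fingers, solver, optics, job
from h import *
from scipy.spatial.transform import Rotation as Ro
yaw=-13.7; c,s=np.cos(np.radians(yaw)),np.sin(np.radians(yaw))
R=np.array([[c,-s],[s,c]]); ctr=np.array([482.8,52.])
xy=ctr+R@[0,-30]
t=r.get_time_s()
r.move_pose([*xy,255],[180,0,yaw]); print("t",r.get_time_s()-t)
fingers.set_gripper(0); print("t",r.get_time_s()-t, r.get_width())
tp=r.get_tcp_pos(); e=r.get_eef_rot(); print(tp,e,r.get_contact_force())
p,d=optics.grab_frame("wrist"); 
T=np.eye(4);T[:3,:3]=Ro.from_euler("xyz",e,degrees=True).as_matrix();T[:3,3]=tp
cal=optics.get_calibration("wrist"); T=T@cal["hand_eye"]
np.savez("w0.npz",p=p,d=d,T=T,K=cal["intrinsics"])
cv2.imwrite("pics/w0.png",p[:,:,::-1])
W=cloud(d,cal["intrinsics"],T)
reg=(W[...,0]>300)&(W[...,0]<600)&(W[...,1]>-150)&(W[...,1]<250)
print("z table",np.nanmedian(W[...,2][reg&(W[...,2]<8)]),"board",np.nanmedian(W[...,2][reg&(W[...,2]>8)&(W[...,2]<17)]))
B=W[reg&(W[...,2]>8)&(W[...,2]<18)]; rr=cv2.minAreaRect(B[:,:2].astype(np.float32)); print("board",rr)
for lo,hi in((42,55),(28,36)):
    m=(reg&(W[...,2]>lo)&(W[...,2]<hi)).astype(np.uint8)
    nn,l,st,ce=cv2.connectedComponentsWithStats(m)
    for i in range(1,nn):
        if st[i,4]>60:
            X=W[l==i]; q=cv2.minEnclosingCircle(X[:,:2].astype(np.float32)); print(lo,ce[i],st[i,4],np.round(X.mean(0),1),np.round(np.median(X[:,2]),1),q)
E
```

```text
t 2.2333
t 3.0 -0.36367602760416834
[475.69720432  22.88081873 255.02201055] [ 1.79998520e+02 -3.50566001e-03 -1.36963711e+01] [0.1388338  0.49389116 0.7436977 ]
z table 0.418140647998996 board 12.447980424607977
board ((520.6839599609375, 29.4957275390625), (323.819580078125, 287.3291931152344), 63.427520751953125)
42 [314.36690647  51.80719424] 695 [502.  139.9  45.8] 46.0 ((501.8580017089844, 140.20700073242188), 14.188216209411621)
42 [315.13644524 144.12926391] 557 [481.7  53.   45.8] 45.9 ((481.7447204589844, 52.6158561706543), 14.171992301940918)
42 [318.04376368 219.88183807] 457 [464.9 -30.2  45.7] 45.9 ((464.6866760253906, -31.273609161376953), 14.351370811462402)
28 [314.55229358  55.17798165] 545 [501.8 138.3  33.7] 34.1 ((502.0106201171875, 140.28018188476562), 19.92987632751465)
28 [315.26530612 140.53741497] 441 [482.4  55.1  33.6] 34.0 ((481.6444396972656, 52.55291748046875), 19.776676177978516)
28 [318.01173021 211.15249267] 341 [466.4 -24.2  33.3] 33.8 ((464.9646301269531, -31.0372314453125), 19.785280227661133)
28 [221.66995074 259.35221675] 406 [338.7 -56.6  33.4] 33.9 ((337.55487060546875, -57.79817199707031), 14.224080085754395)
28 [363.33928571 292.4702381 ] 168 [ 496.6 -142.    33.1] 33.6 ((496.4735412597656, -142.56666564941406), 11.952519416809082)
```

View pics/w0.png

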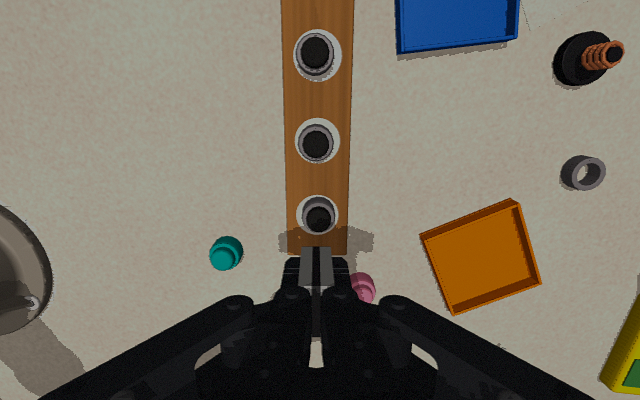

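The wrist view shows the grommets at (317,55), (317,141) and (317,215), with their tops at z≈46. I'll press the left one first.

```bash
cat > press.py <<'E'
from rig import r, fingers, solver, optics, job
import numpy as np
yaw=-13.7
G={"left":(501.9,140.2),"mid":(481.7,52.6),"right":(464.8,-31.1)}
def rd(n=10):
    f=[];z=[]
    for _ in range(n):
        r.pause(0.01); f.append(r.get_contact_force()[2]); z.append(r.get_tcp_pos()[2])
    return np.mean(f),np.mean(z),np.std(f)
def press(k):
    x,y=G[k]; t=r.get_time_s(); 
    r.move_pose([x,y,62],[180,0,yaw]); r.line_to([x,y,49.5],v=60); r.pause(0.15)
    f0,z0,s0=rd(15); print(k,"base",f0,z0,s0)
    hit=r.line_to([x,y,43.5],v=12,f_stop=1.3); r.pause(0.1)
    f1,z1,_=rd(); f1-=f0
    zt=z1-1.5 if hit else 42.5
    r.line_to([x,y,zt],v=15); r.pause(0.1)
    f2,z2,_=rd(); f2-=f0
    kk=(f2-f1)/(z1-z2); zc=z1+f1/kk
    print("hit",hit,"z,f",z1,f1,z2,f2,"k",kk,"zc",zc)
    if not(0.4<kk<5) or not 44.5<zc<47.5: zc=min(max(zc,45.5),46.5) if np.isfinite(zc) else 46
    zg=zc-5.0
    for i in range(2):
        r.line_to([x,y,max(zg,40.3)],v=15); 
        if i==0:
            r.pause(0.05); za=r.get_tcp_pos()[2]; zg-= (za-(zc-5))
            if abs(za-(zc-5))<0.3: break
    F=[]
    a,z3,_=rd(30); b,z4,_=rd(35)
    print("hold f",a-f0,b-f0,"z",z3,z4,"depth",zc-z4,"k",(b-f0)/(zc-z4),"xyf",r.get_contact_force()[:2])
    r.line_to([x,y,62],v=80); print("dt",r.get_time_s()-t,"t",r.get_time_s())
E
python3 -c "
from press import *
press('left')"
```

```text
left base 0.031518422093707206 49.78075365035527 0.48169420414865743
hit True z,f 43.60536424133174 2.1629510531421263 42.20292654056918 3.0695543136491317 k 0.6464481523949682 zc 46.9512645198441
hold f 2.995313434032607 3.312255912444477 z 42.020055252739674 41.99986197487362 depth 4.951402544970485 k 0.6689530657952637 xyf [1.19390249 0.85058672]
dt 3.8832999999999998 t 7.0333
```

The left dome is soft. My contact estimate was off because force noise is about 0.5 N, so the real depth was only about 4.1 mm: 3.3 N at 0.8 N/mm puts contact at z≈46.1, which agrees with the vision. I'll re-press it to 5 mm before moving on.

```bash
cat >> press.py <<'E'
def press2(k,zc=46.0):
    x,y=G[k]; t=r.get_time_s()
    p=r.get_tcp_pos()
    if np.hypot(p[0]-x,p[1]-y)>3: r.move_pose([x,y,62],[180,0,yaw])
    r.line_to([x,y,49.5],v=60); r.pause(0.1)
    f0,z0,s0=rd(15)
    r.line_to([x,y,43],v=20,f_stop=12); r.pause(0.1)
    f1,z1,_=rd(12); f1-=f0
    if f1>11: print("too stiff?",f1,z1)
    r.line_to([x,y,zc-5],v=15)
    r.pause(0.05); za=r.get_tcp_pos()[2]
    if za-(zc-5)>0.35: r.line_to([x,y,zc-5-(za-zc+5)],v=15)
    r.pause(.05)
    a,z3,_=rd(30); b,z4,_=rd(35)
    print(k,"z1,f1",z1,f1,"hold f",a-f0,b-f0,"z",z3,z4,"slope",(b-f0-f1)/(z1-z4),"k46",(b-f0)/(46-z4),"xyf",r.get_contact_force()[:2])
    r.line_to([x,y,62],v=80); print("dt",r.get_time_s()-t,"t",r.get_time_s())
E
python3 -c "
from press import *
press2('left')"
```

```text
left z1,f1 43.32517044661057 2.1745864144245313 hold f 3.9160361583464827 3.7444001981170243 z 41.25707010767494 41.19132833625087 slope 0.7356747605978541 k46 0.7786766200621948 xyf [2.05697399 0.6056769 ]
dt 2.6000000000000005 t 9.6333
```

```bash
python3 -c "
from press import *
press2('mid')
press2('right')"
```

```text
mid z1,f1 43.832411141085736 6.516543240579184 hold f 13.61307631363985 13.719931379033252 z 41.40589606415956 41.4096034440513 slope 2.973157195790304 k46 2.988833581546147 xyf [-3.17038733 -0.39927996]
dt 3.316699999999999 t 12.95
right z1,f1 43.37559876906541 4.629096725627036 hold f 8.232976658788745 8.094020623786342 z 41.116890897197784 41.12101353054919 slope 1.5368342872854206 k46 1.658955333134471 xyf [-1.33298474 -0.58438488]
dt 3.2833000000000006 t 16.2333
```

Left is softest (3.8 N), mid hardest (13.7 N at about 4.6 mm) and right middling (8.1 N). I'll pick the left one for the blue tray.

```bash
cat > pick.py <<'E'
from rig import r, fingers, solver, optics, job
import numpy as np, cv2
from press import G,yaw
def pick(k,z=14.5):
    x,y=G[k]
    r.line_to([*r.get_tcp_pos()[:2],110],v=200)
    r.move_pose([x,y,110],[180,0,yaw]); fingers.set_gripper(64,35)
    r.line_to([x,y,z],v=90); print("at",r.get_tcp_pos(),r.get_contact_force())
    fingers.set_gripper(0,35); print("w",r.get_width(),r.get_contact_force(),"t",r.get_time_s())
def look(name):
    p,d=optics.grab_frame("wrist"); cv2.imwrite(f"pics/{name}.png",p[:,:,::-1])
E
python3 -c "
from pick import *
pick('left'); look('g1')
p=r.get_tcp_pos(); r.line_to([p[0],p[1],p[2]+25],v=60); print(r.get_tcp_pos(),r.get_width(),r.get_contact_force()); look('g2')
p,d=optics.grab_frame('scene'); cv2.imwrite('pics/g2s.png',cv2.resize(p[150:290,260:470,::-1],None,fx=3,fy=3))
"
```

```text
at [502.52062713 140.49141262  15.12915101] [ 0.74388798 -0.10399248  0.18065933]
w 38.253449131176716 [-1.4103786  -0.61596007  4.94615725] t 19.5333
[502.66320774 140.35298669  40.52037258] 38.63426610639312 [-0.03219488 -0.0534538  -0.9580422 ]
```

View pics/g2.png

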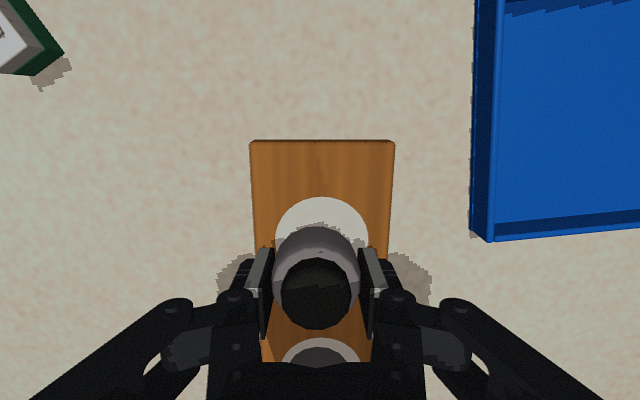

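View pics/g2s.png

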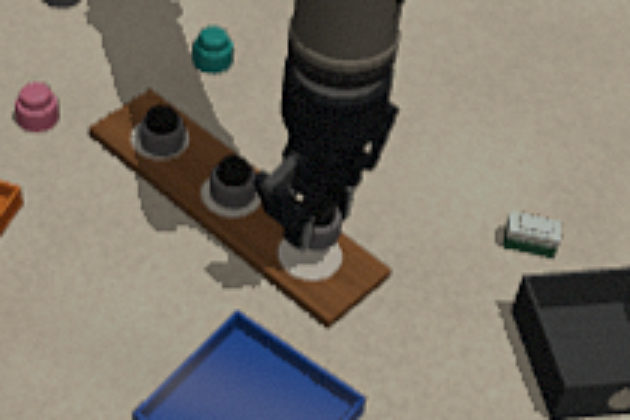

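The grommet is held upright in the pads around (317,270). Now I'll place it in the blue tray.

```bash
cat >> pick.py <<'E'
def place(xy,yw,name):
    p=r.get_tcp_pos(); r.line_to([p[0],p[1],85],v=150)
    r.move_pose([*xy,85],[180,0,yw]); r.line_to([*xy,16],v=90); r.pause(.1); print("w",r.get_width())
    hit=r.line_to([*xy,5.5],v=20,f_stop=3); print("hit",hit,r.get_tcp_pos(),r.get_contact_force())
    p=r.get_tcp_pos()
    fingers.set_gripper(62); r.line_to([*xy,100],v=100); print("t",r.get_time_s()); look(name)
E
python3 -c "
from pick import *
place((655,173),-7.7,'pl1')"
```

```text
w 38.20282414754812
hit True [655.06839801 172.9241259    7.44140035] [-1.18615192 -0.47640009  4.69771215]
t 24.3
```

View pics/pl1.png

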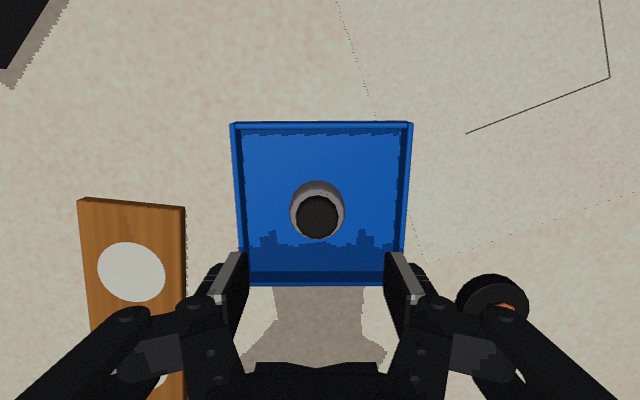

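The soft grommet stands upright in the blue tray at (317,213). Next is the hardest one, from the middle spot, for the orange tray.

```bash
python3 -c "
from pick import *
pick('mid')
p=r.get_tcp_pos(); r.line_to([p[0],p[1],p[2]+25],v=60); print(r.get_width()); look('g3')
if r.get_width()>33: place((651,-143),10.3,'pl2')
"
```

```text
at [482.34228156  52.76582812  15.07582623] [-0.39551236 -0.33722215  0.65662901]
w 38.24864928369868 [-1.72537494 -1.15921486  6.3304468 ] t 27.225
38.221760974926795
w 38.135369831931826
hit True [ 651.01290442 -143.08545463    7.4504472 ] [0.15440063 0.38395483 4.40656205]
t 32.2333
```

View pics/pl2.png

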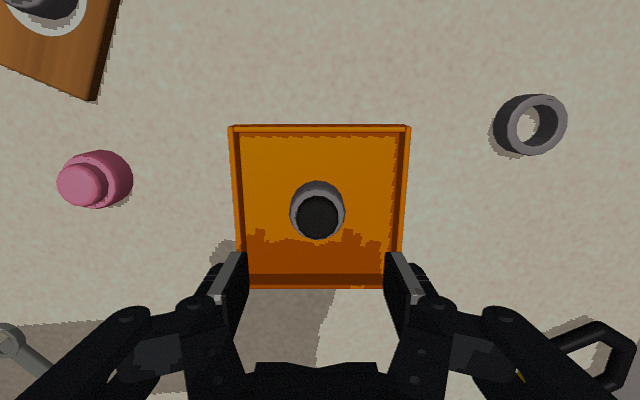

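The hard grommet stands upright in the orange tray at (317,213). I'll raise the arm and do a final overview check.

```bash
python3 -c "
from pick import *
from h import cloud
r.line_to([640,-143,230],v=200)
for n in ('scene','top'):
    p,d=optics.grab_frame(n); cv2.imwrite(f'pics/{n}_end.png',p[:,:,::-1])
    c=optics.get_calibration(n); W=cloud(d,c['intrinsics'],c['extrinsics'])
    for nm,(x,y) in {'blue':(655,173),'orange':(651,-143),'right':(464.8,-31.1)}.items():
        m=(np.hypot(W[...,0]-x,W[...,1]-y)<35)&(W[...,2]>27)&(W[...,2]<60)
        print(n,nm,m.sum(),np.round(np.mean(W[m],0),1) if m.any() else '',np.round(np.percentile(W[...,2][m],90),1) if m.any() else '')
print(r.get_time_s())"
```

```text
scene blue 199 [656.6 173.3  35.4] 40.5
scene orange 149 [ 651.6 -140.2   35.3] 40.9
scene right 168 [469.  -28.2  39.9] 48.4
top blue 79 [653.1 170.9  35.2] 40.3
top orange 77 [ 649.2 -142.6   36.3] 41.0
top right 131 [463.8 -31.9  39.2] 46.6
33.1833
```

View pics/scene_end.png

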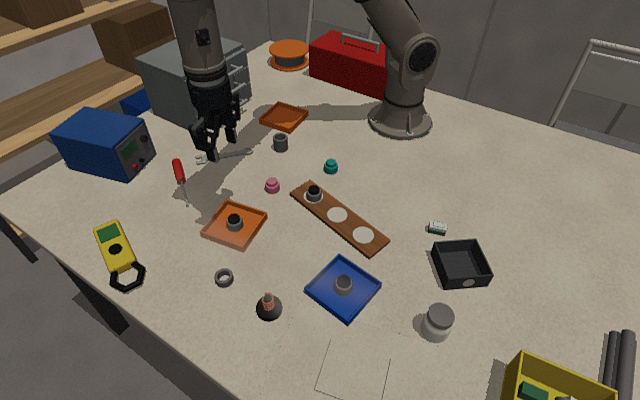

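The blue one's top at (343,285) looks lighter than I expected, so I'll crop in on it.

```bash
python3 -c "
import cv2
p=cv2.imread('pics/scene_end.png'); cv2.imwrite('pics/endc.png',cv2.resize(p[180:330,195:395],None,fx=4,fy=4,interpolation=cv2.INTER_CUBIC))"
```

```text
(no output)
```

View pics/endc.png

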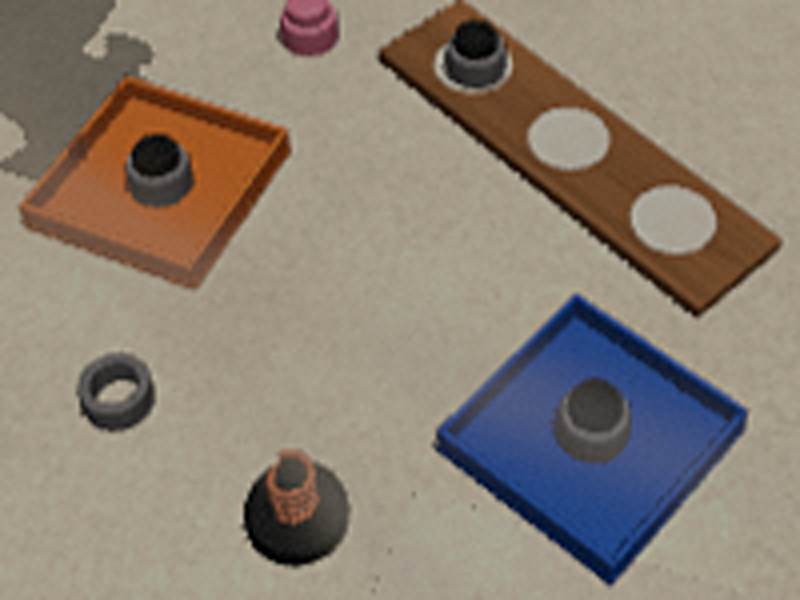

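It is only glare; both placed grommets stand upright and the right one is still on its circle.

```bash
python3 -c "
from rig import job,r
print(r.get_time_s(),r.get_contact_force()); job.hand_in()"
```

```text
33.1833 [-0.02763434 -0.40152387 -0.16281431]
the job is handed in; nothing more can be done
```

The job is done and handed in at 33 s. I pressed the domes left, middle, right, holding each for more than half a second, then sorted the grommets by how hard they pushed back.

| Grommet | Push-back | Depth | Result | Now at |
|---|---|---|---|---|
| Left | 3.7 N | about 4.8 mm | softest | blue tray |
| Middle | 13.7 N | about 4.6 mm | hardest | orange tray farthest to the robot's left |
| Right | 8.1 N | about 4.9 mm | middling | its circle on the board |

- **Left dome pressed twice:** the first press only reached about 4.1 mm, because force noise of about 0.5 N threw off my contact estimate. I repeated it before touching the others. No press came near 7 mm.
- **Final checks:** both placed grommets stand upright near the tray centres, with nothing else visibly disturbed in the overview picture. The two cameras' position readings differ by up to 5 mm.
- **Right grommet off centre:** it stands about 5 mm off the centre of its circle. It was already there before I pressed it, so I left it.

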